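Close the loaded test housing and hold it pressed

ROBOT

A 6-joint arm with a two-finger parallel gripper is mounted at the origin on a cart in front of the work surface, level with it; the furniture and walls round the work are solid. World frame = base frame: x ahead of the robot, y to its left, z up, the work surface at z = 0. Lengths are in m, angles in rad, forces in N, time in s.
With the tool pointing down it reaches from about 0.35 to 0.775 m from the base axis. Payload 5.5 kg.
Tool frame: the origin (TCP) lies on the front face of the gripper's body, between the roots of the fingers; the fingertips stand 73 mm ahead of it and the grasp point (between the pads) lies 54 mm ahead of it (pinch_z is the distance from the TCP to the grasp point, in m); z points along the fingers, y is the line along which they close (so a half turn about z gives the same grasp; the last joint's range is limited). The gripper opens to 85 mm and grips with 20 to 120 N. Pads are 22 mm wide; open, the fingers measure 114 mm over their backs; the gripper's body (76 mm by 85 mm) begins 54 mm behind the grasp point. The pads swing forward as they close: fully open they stand 13 mm farther back than shut.
Start: joints at [0.987, 0.313, 0.046, 1.304, 0, 1.431], TCP at [0.247, 0.519, 0.304] pointing down, gripper open.
Joint ranges: [-2.76, 2.76], [-0.86, 1.69], [-1.03, 1.26], [-2.2, 2.34], [-1.47, 1.5], [-3.14, 3.14]. Speed limits (rad/s): [2.57, 2.57, 3.14, 3.14, 3.14, 3.14].

INTERFACE

Orientations are given as a rotation vector (axis times angle).
In Python, from bench import * gives the robot as it stands.
- The arm moves only by the tool apply_moves, never from a script. Its argument "plan" is a list of rows, each an object with "gripper": the finger opening in mm, from 0 to 85.4; "offset": the shift along the tool's x, y, z in mm, a list of three; "roll": the turn about the tool's z in rad. In form: [{"gripper": gripper, "offset": [tx, ty, tz], "roll": roll}, ...]. A call has 1 to 10 rows; each row is the pose to reach, as a shift and turn from the pose commanded when the call began, along the tool's axes at that moment; what a row does not reach only later rows make up. A row lasts 1/10 s, in which the tool goes at most 50 mm and 8.59 degrees, less where a joint would pass 70% of its speed; a pose out of reach is approached as far as the arm can. A call with a gripper value outside its range is refused whole. The fingers move at their own pace and stop on an object; "force" is the grip in N (left out, the last holds). Time passes only in rows, so rows that repeat a pose let the fingers close. It gives the time, the measured TCP pose, the force, the opening and the grip force at its end, in the units of the state.
- get_obs(): the state, without advancing time (a new reading comes with each control period).
- read_camera(name): name is "scene" or "side" or "wrist"; returns the picture (480x640x3 uint8, red, green, blue); there is no depth.
- get_calibration(name): a dict with "K" (3x3 intrinsics, pixels), "pose" (4x4, takes a point from camera to world coordinates); the wrist camera has in their place "mount" (4x4, takes a point from camera to tool coordinates, whose origin is the TCP and whose axes are the flange's). Camera axes: x right, y down, z forward; pixel columns grow to the right and rows downward; lengths in m; the calibration is good to about 2 mm. A picture is of the moment at which its call begins: read the wrist's pose just before it. get_calibration takes no time and is no camera call.
- hand_in(): hands the job in; it is judged then, once.
Trained networks look in the newest picture that a camera, given by its name, has taken for a name from the list of things; names that differ only in an ending like _2 or _b are one class to them, and where a whole thing is asked for, a point or a joint stands for the part that bears it (a point fixed in the world has none). Each returns a list of dicts, best first, with "p" (0 to 1); they miss things now and then, are a little off and sometimes report something else, mostly with a low value. They report only what shows in the picture. A call takes as long as a camera call. They do not tell look-alikes from the thing itself.
- look_for(target, camera): "point" ([column, row] in pixels, amid what is visible of it).
- masks_of(target, camera): "region" (480x640 bool, what is visible of it) and "point" ([column, row] in pixels, amid what is visible of it).
- landmark_of(target, camera): "point" ([column, row] in pixels: a listed point, or the origin of a listed thing).
The state is a dict: "time": time; "joints": joint angles; "qvel": joint speeds; "effort": joint torques, N m; "tcp_pos": TCP position; "tcp_rot": TCP orientation; "ft_force": force on the tool from outside, world axes, zero at the start; "moment": the same for the moment, N m; "width": finger opening in m; "gripper_force": force on a finger pad.
Only numpy, scipy, OpenCV 4.12 (cv2) and the standard library are available. Lean on these libraries where they do the work, as an engineer would, in place of code of your own. Each camera call takes 0.05 s, during which the arm holds its last target. There are 200 camera calls.

TASK

Two open housing lower halves stand on sprung nests on the fixture plate: one has a flat test cassette in it, the other a sample tube. Take the cover that matches the one with the cassette (long narrow or short wide), fit it flat and fully home on that half's two dowels, and press the pair down to about the middle of the nest's 10 mm spring travel, not to the bottom. Finish while still gripping the cover and holding it pressed down; leave everything else as it is.

Things in the scene. Friction and masses are not known exactly. Their poses are not given: they have to be found in the camera images.
- lower_long (a point): centre of the top face of the long narrow lower half: grey plastic, 124 x 50 mm, 20 mm high, on a sprung nest on the aluminium fixture plate; x along its length, z up. In the top is a pocket 76 mm (x) by 28 mm (y), 9 mm deep. Two steel dowels stand on the long centre line at x = +50 mm and x = -50 mm, y = 0; they are 8 mm thick, stand 11 mm above this face and taper to 3 mm at the tip from 6.5 mm up. The face is 51 mm above the table when not pressed.
- bed_long (a joint): how far the long narrow lower half is pressed down into its nest, m: 0 = sprung fully up, 0.010 = bottomed. Spring: about 3 N before it moves, then 1.5 N per mm, about 10 N at mid-travel; the weight of a cover does not move it.
- nest_long: dark steel foot of the nest under the long narrow lower half (which it carries), screwed to the fixture plate; origin at the centre of its underside, 13 mm above the table; axes as those of the lower half
- cover_long_mid (a point): centre of the long narrow cover, loose on the table, half-way up (20 mm above its underside): grey plastic plate 124 x 50 mm, 12 mm thick, with a grip rib on top in the middle: 52 mm long (x), 24 mm wide (y), 28 mm high, so 40 mm overall; x along its length, z up. Two through holes of about 10.5 mm at x = +50 and -50 mm, y = 0. 84 to 168 g. It fits only the long narrow lower half, either way round (half a turn makes no difference).
- cover_long: the same long narrow cover, origin at the centre of its underside
- lower_short (a point): centre of the top face of the short wide lower half: grey plastic, 92 x 74 mm, 20 mm high, on a sprung nest on the aluminium fixture plate; x along its length, z up. In the top is a pocket 76 mm (x) by 28 mm (y), 9 mm deep. Two steel dowels stand at opposite corners of the pocket, at (x, y) = (+30, +25) mm and (-30, -25) mm; they are 8 mm thick, stand 11 mm above this face and taper to 3 mm at the tip from 6.5 mm up. The face is 51 mm above the table when not pressed.
- bed_short (a joint): how far the short wide lower half is pressed down into its nest, m: 0 = sprung fully up, 0.010 = bottomed. Spring: about 3 N before it moves, then 1.5 N per mm, about 10 N at mid-travel; the weight of a cover does not move it.
- nest_short: dark steel foot of the nest under the short wide lower half (which it carries), screwed to the fixture plate; origin at the centre of its underside, 13 mm above the table; axes as those of the lower half
- cover_short_mid (a point): centre of the short wide cover, loose on the table, half-way up (20 mm above its underside): grey plastic plate 92 x 74 mm, 12 mm thick, with a grip rib on top in the middle: 52 mm long (x), 24 mm wide (y), 28 mm high, so 40 mm overall; x along its length, z up. Two through holes of about 10.5 mm at (x, y) = (+30, +25) and (-30, -25) mm. 84 to 168 g. It fits only the short wide lower half, either way round (half a turn makes no difference).
- cover_short: the same short wide cover, origin at the centre of its underside
- cassette_mid (a point): centre of the white test cassette, flat, 70 x 20 x 6 mm, which lies in the pocket of one of the two lower halves, below the top face
- tube_mid (a point): centre of the sample tube, 72 mm long, 14 mm thick, with a narrow cap, which lies in the pocket of the other lower half and stands about 5 mm out of it
- timer_mid (a point): bystander: centre of the timer, white, 64 mm square and 20 mm high
- oximeter_mid (a point): bystander: centre of the finger clip oximeter, dark, 33x60x30 mm
- label_roll_mid (a point): bystander: centre of the roll of white labels lying flat, 63 mm across, 25 mm high
- dropper_mid (a point): bystander: centre of the small white dropper bottle, 20 mm across, 64 mm tall, standing
Not all that is in view belongs to the job. Leave any turquoise look-alike of the part that bears cassette_mid alone.

How it is judged:
At the end, for the whole second after the job is handed in: The cover matching the half with the cassette sits on it (3 mm in plan, closed within 2.5 mm, 0.06 rad), gripped (over 2 N) and pressed on it (over 3 N) so that its nest is 2 to 9 mm down, at rest; cassette inside; tube in the other half, which is up (under 2 mm) (((horizontal distance between cassette_mid and lower_long below 0.03 m and horizontal distance between cover_long_mid and lower_long below 0.003 m and z of cover_long_mid in the frame of lower_long between 0.0175 and 0.0225 m and angle between the x axis of cover_long_mid and the x axis of lower_long, either way round below 0.06 rad and angle between cover_long_mid's own z axis and vertical below 0.06 rad and value of joint bed_long between 0.002 and 0.009 m and contact force between the fingers and cover_long above 2 N and contact force between cover_long and nest_long above 3 N and linear speed of cover_long below 0.02 m/s and z of cassette_mid in the frame of lower_long below 0 m and z of tube_mid in the frame of lower_short below 0.006 m and horizontal distance between tube_mid and lower_short below 0.02 m and value of joint bed_short below 0.002 m) or (horizontal distance between cassette_mid and lower_short below 0.03 m and horizontal distance between cover_short_mid and lower_short below 0.003 m and z of cover_short_mid in the frame of lower_short between 0.0175 and 0.0225 m and angle between the x axis of cover_short_mid and the x axis of lower_short, either way round below 0.06 rad and angle between cover_short_mid's own z axis and vertical below 0.06 rad and value of joint bed_short between 0.002 and 0.009 m and contact force between the fingers and cover_short above 2 N and contact force between cover_short and nest_short above 3 N and linear speed of cover_short below 0.02 m/s and z of cassette_mid in the frame of lower_short below 0 m and z of tube_mid in the frame of lower_long below 0.006 m and horizontal distance between tube_mid and lower_long below 0.02 m and value of joint bed_long below 0.002 m))); the arm keeps its last pose, push and grip.
It fails at once if the cover of the other kind is shifted more than 30 mm ((horizontal distance between cassette_mid and lower_long below 0.03 m and distance of cover_short_mid from where it was at the start of the episode above 0.03 m) or (horizontal distance between cassette_mid and lower_short below 0.03 m and distance of cover_long_mid from where it was at the start of the episode above 0.03 m)).
It fails at once if the lower half without the cassette is pressed down more than 3 mm ((horizontal distance between cassette_mid and lower_long below 0.03 m and value of joint bed_short above 0.003 m) or (horizontal distance between cassette_mid and lower_short below 0.03 m and value of joint bed_long above 0.003 m)).
It fails at once if a bystander (timer, oximeter, label roll or dropper bottle) is shifted more than 30 mm (distance of any of timer_mid, oximeter_mid, label_roll_mid, dropper_mid from where it was at the start of the episode above 0.03 m).
It fails at once if the cassette is shifted more than 25 mm (distance of cassette_mid from where it was at the start of the episode above 0.025 m).
It also fails if it takes over 40 s, if anything falls off the work surface, if the arm or the gripper's body presses on something with over 40 N, if the wrist force passes 120 N, or if a joint passes its speed limit or range.

## Working session

There is one attempt and no reset: what is moved stays moved. The work goes in short steps, Python scripts to look and compute and a tool call to move; the robot and the scene stay as the last step left them, time stands still between calls to the robot, and variables do not carry over. Pictures are saved under pics/ and viewed, at most 10 in all, crops included, and the job is handed in when it is done.

Besides the shell and the picture viewer there is one more tool, called after "Emit:" as name(argument=value, ...) on one line, values as JSON. apply_moves: Moves the arm, as the interface text tells. Its arguments: {"type":"object","properties":{"plan":{"type":"array"},"force":{"type":"number"}},"required":["plan"]}

```bash
mkdir -p pics; cat > h.py <<'E'
from bench import *
import numpy as np, cv2
from scipy.spatial.transform import Rotation as R
def campose(c):
    k=get_calibration(c); K=np.array(k["K"])
    if "pose" in k: return K,np.array(k["pose"])
    o=get_obs(); T=np.eye(4); T[:3,:3]=R.from_rotvec(o["tcp_rot"]).as_matrix(); T[:3,3]=o["tcp_pos"]
    return K,T@np.array(k["mount"])
def ray(c,p,z):
    K,T=campose(c); d=T[:3,:3]@np.linalg.inv(K)@np.array([p[0],p[1],1.]); o=T[:3,3]
    return o+d*(z-o[2])/d[2]
def proj(c,P):
    K,T=campose(c); q=np.linalg.inv(T)@np.append(P,1); q=K@q[:3]; return q[:2]/q[2]
def snap(c,n):
    im=read_camera(c); cv2.imwrite(f"pics/{n}.png",im[:,:,::-1]); return im
E
python3 - <<'E'
from h import *
o=get_obs(); print(o)
Z=dict(lower_long=.051,lower_short=.051,cover_long_mid=.02,cover_short_mid=.02,cassette_mid=.045,tube_mid=.049,timer_mid=.01,oximeter_mid=.015,label_roll_mid=.0125,dropper_mid=.032)
for c in ("scene","side"):
    snap(c,c+"0")
    for t in Z:
        for r in landmark_of(t,c)[:3]: print(c,t,round(r["p"],2),np.round(r["point"]),ray(c,r["point"],Z[t]).round(3))
a,b=[cv2.imread(f"pics/{c}0.png") for c in("scene","side")]
E
```

```text
{'time': 0.0, 'joints': array([9.87364270e-01, 3.13986240e-01, 4.49700309e-02, 1.30363177e+00,
       5.51356549e-06, 1.43117452e+00]), 'qvel': array([-2.97525562e-04,  1.15477106e-03, -2.49709405e-04,  9.23421089e-05,
       -8.59536525e-04, -1.01616362e-05]), 'effort': array([ 1.93065614e-03, -4.80623782e+01,  2.98536122e+01,  1.92429830e-02,
        1.89970106e-04, -2.50992298e-05]), 'tcp_pos': array([0.24669423, 0.51895257, 0.30301317]), 'tcp_rot': array([-6.91282671e-01, -3.06391551e+00,  2.71691647e-03]), 'ft_force': array([-0.58965327,  0.46023163,  0.16948171]), 'moment': array([ 0.00999831, -0.03273373,  0.01332835]), 'gripper_force': 0.0, 'width': 0.08543610935387776}
scene cover_long_mid 0.8 [268. 364.] [0.469 0.331 0.02 ]
scene oximeter_mid 0.83 [190. 334.] [0.662 0.357 0.015]
scene dropper_mid 0.4 [231. 248.] [0.741 0.107 0.032]
side lower_long 0.58 [313. 221.] [ 0.576 -0.054  0.051]
side lower_short 0.71 [290. 260.] [0.591 0.081 0.051]
side cover_long_mid 0.75 [209. 376.] [0.657 0.363 0.02 ]
side cover_long_mid 0.62 [322. 379.] [0.475 0.331 0.02 ]
side cover_short_mid 0.73 [360. 177.] [ 0.512 -0.302  0.02 ]
side cassette_mid 0.59 [396. 239.] [ 0.394 -0.031  0.045]
side cassette_mid 0.56 [313. 225.] [ 0.574 -0.047  0.045]
side tube_mid 0.66 [292. 264.] [0.584 0.091 0.049]
side timer_mid 0.61 [304. 160.] [ 0.673 -0.377  0.01 ]
side oximeter_mid 0.74 [210. 377.] [0.658 0.359 0.015]
side label_roll_mid 0.87 [292. 186.] [ 0.671 -0.239  0.012]
side dropper_mid 0.55 [218. 267.] [0.734 0.108 0.032]
```

View pics/side0.png

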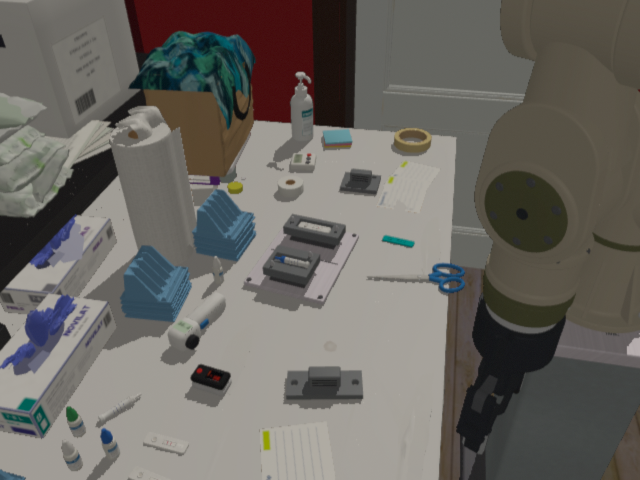

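View pics/scene0.png

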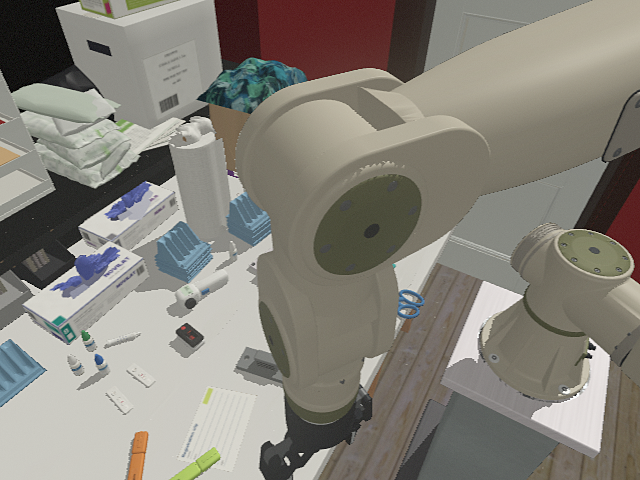

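The side view shows the white cassette in the long narrow half at (313,230) and the tube in the short half at (291,264). The turquoise cassette at (398,241) is a decoy. The long cover is at (323,383), about (0.475, 0.331).

```bash
cat >> h.py <<'E'
def plan(P,closeyaw):
    "offset(mm), roll to reach TCP P, pointing down, tool y along closeyaw (mod pi)"
    o=get_obs(); M=R.from_rotvec(o["tcp_rot"]).as_matrix()
    off=M.T@(np.array(P)-o["tcp_pos"])*1000
    cur=np.arctan2(M[1,1],M[0,1]); d=closeyaw-cur; d=(d+np.pi/2)%np.pi-np.pi/2
    print("tcp",o["tcp_pos"].round(4),"yaw_y",round(cur,4),"z",M[:,2].round(4),"offset",off.round(1),"roll",round(-d,4), "j6",o["joints"][5].round(2)); return off,-d
E
python3 - <<'E'
from h import *
for t,z in (("cover_long",.012),("lower_long",.051)):
    for r in masks_of(t,"side")[:2]:
        (c,s,a)=cv2.minAreaRect(np.argwhere(r["region"])[:,::-1].astype(np.float32)); print(t,r["p"],c,s,a)
        ys,xs=np.where(r["region"]); W=np.array([ray("side",(x,y),z)[:2] for x,y in zip(xs,ys)])
        m=W.mean(0); w,v=np.linalg.eigh(np.cov((W-m).T)); print(m,np.sqrt(w)*3.46,np.arctan2(v[1,1],v[0,1]))
print(get_calibration("wrist"))
plan([.475,.331,.30],np.pi/2)
E
```

```text
cover_long 0.89 (323.93896484375, 382.1628112792969) (32.715065002441406, 76.2882080078125) 89.19306945800781
[0.47113761 0.33225667] [0.06264883 0.12099121] -2.932054639242102
cover_long 0.62 (360.1219787597656, 180.9024200439453) (39.31362533569336, 24.294937133789062) 6.34019136428833Traceback (most recent call last):
  File "<stdin>", line 5, in <module>
  File "h.py", line 10, in ray
    K,T=campose(c); d=T[:3,:3]@np.linalg.inv(K)@np.array([p[0],p[1],1.]); o=T[:3,3]
        ~~~~~~~^^^
  File "h.py", line 5, in campose
    k=get_calibration(c); K=np.array(k["K"])
ValueError: time passes only in moves, steps and waits
```

```bash
sed -i 's/^def campose(c):/import functools\ncal=functools.lru_cache(None)(lambda c: get_calibration(c))\ndef campose(c):/; s/k=get_calibration(c); K/k=cal(c); K/' h.py
python3 - <<'E'
from h import *
print(cal("wrist"))
plan([.472,.331,.27],1.78)
r=masks_of("lower_long","side")[0]
ys,xs=np.where(r["region"]); W=np.array([ray("side",(x,y),.051)[:2] for x,y in zip(xs,ys)])
m=W.mean(0); w,v=np.linalg.eigh(np.cov((W-m).T)); print(r["p"],m,np.sqrt(w)*3.46,np.arctan2(v[1,1],v[0,1]))
E
```

```text
{'K': array([[392.84129601,   0.        , 314.42959285],
       [  0.        , 392.84129601, 242.57395444],
       [  0.        ,   0.        ,   1.        ]]), 'mount': array([[-5.76127564e-04, -9.56706828e-01, -2.91052766e-01,
         7.35975893e-02],
       [ 9.99999683e-01, -3.91347840e-04, -6.93077870e-04,
         9.30898020e-04],
       [ 5.49169460e-04, -2.91053073e-01,  9.56706751e-01,
        -7.03596748e-02],
       [ 0.00000000e+00,  0.00000000e+00,  0.00000000e+00,
         1.00000000e+00]])}
tcp [0.2469 0.5193 0.3039] yaw_y 1.127 z [ 0.e+00  1.e-04 -1.e+00] offset [-284.1  -73.4   33.9] roll -0.653 j6 1.43
0.94 [ 0.56673724 -0.02566378] [0.07617407 0.1366568 ] 2.9482540698179243
```

Emit:
apply_moves(plan=[{"gripper": 85,"offset": [-48,-12,6],"roll": -0.14},{"gripper": 85,"offset": [-95,-24,12],"roll": -0.28},{"gripper": 85,"offset": [-142,-37,17],"roll": -0.42},{"gripper": 85,"offset": [-190,-49,23],"roll": -0.56},{"gripper": 85,"offset": [-237,-61,28],"roll": -0.653},{"gripper": 85,"offset": [-284,-73,34],"roll": -0.653},{"gripper": 85,"offset": [-284,-73,34],"roll": -0.653},{"gripper": 85,"offset": [-284,-73,34],"roll": -0.653}])

```text
time: 2.0
tcp_pos: [0.4732, 0.3301, 0.2694]
tcp_rot: [0.322, -3.124, 0.0]
ft_force: [0.6, 0.5, 0.1]
width: 0.0853
gripper_force: 0.0
```

```bash
cat >> h.py <<'E'
def blob(t,c,z):
    r=masks_of(t,c)
    for r in r[:2]:
        ys,xs=np.where(r["region"]); K,T=campose(c)
        d=np.stack([xs,ys,np.ones(len(xs))])
        d=T[:3,:3]@np.linalg.inv(K)@d; W=(T[:3,3:]+d*(z-T[2,3])/d[2])[:2].T
        b=cv2.minAreaRect(W.astype(np.float32)*1000); print(t,round(r["p"],2),np.round(r["point"]),"rect",np.round(b[0],1),np.round(b[1],1),round(b[2],1))
E
python3 - <<'E'
from h import *
snap("wrist","w1")
for t in ("cover_long_mid","cover_long"):
    for r in landmark_of(t,"wrist")[:2]: print(t,r["p"],r["point"],ray("wrist",r["point"],.02 if "mid" in t else 0))
blob("cover_long","wrist",.012)
plan([.472,.331,.27],1.78)
E
```

```text
cover_long_mid 0.66 [312.7, 211.3] [0.46859817 0.33004423 0.02      ]
cover_long 0.73 [312.8, 208.0] [0.46971927 0.33076594 0.        ]
cover_long 0.7 [314. 206.] rect [470.3 332.4] [125.2  51.2] 12.2
tcp [0.4709 0.3326 0.2702] yaw_y 1.782 z [-1.e-04  4.e-04 -1.e+00] offset [-0.7 -1.8  0.2] roll 0.002 j6 0.26
```

View pics/w1.png

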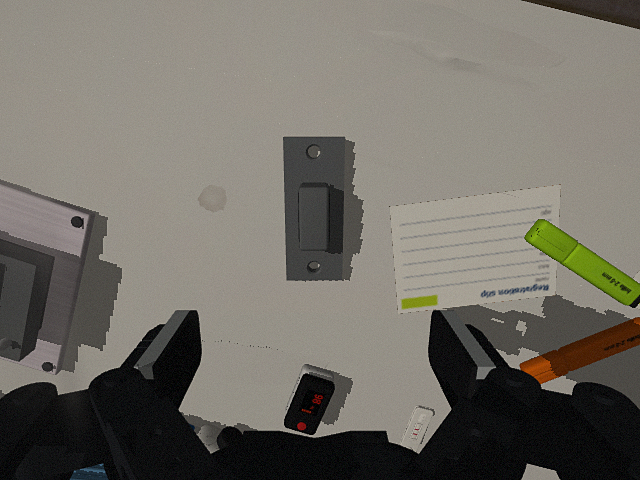

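The wrist view shows the long cover centred under the tool, with holes at (313,152) and (314,267) and its axis along tool x. I'm descending to grip the rib.

Emit:
apply_moves(plan=[{"gripper": 60,"offset": [-0.5,0,45],"roll": 0},{"gripper": 60,"offset": [-0.5,0,90],"roll": 0},{"gripper": 60,"offset": [-0.5,0,135],"roll": 0},{"gripper": 60,"offset": [-0.5,0,165],"roll": 0},{"gripper": 60,"offset": [-0.5,0,181],"roll": 0},{"gripper": 60,"offset": [-0.5,0,181],"roll": 0},{"gripper": 40,"offset": [-0.5,0,181],"roll": 0},{"gripper": 15,"offset": [-0.5,0,181],"roll": 0},{"gripper": 15,"offset": [-0.5,0,181],"roll": 0},{"gripper": 15,"offset": [-0.5,0,181],"roll": 0}], force=60)

```text
time: 3.2
tcp_pos: [0.4736, 0.3324, 0.0909]
tcp_rot: [-0.328, 3.121, 0.003]
ft_force: [-0.1, 0.3, 6.1]
width: 0.0232
gripper_force: 60.0
```

Emit:
apply_moves(plan=[{"gripper": 15,"offset": [0,0,0],"roll": 0},{"gripper": 15,"offset": [0,0,0],"roll": 0},{"gripper": 15,"offset": [0,0,0],"roll": 0}], force=60)

```text
time: 3.5
tcp_pos: [0.4736, 0.3324, 0.0909]
tcp_rot: [-0.328, 3.121, 0.003]
ft_force: [-2.1, 1.8, 6.8]
width: 0.0226
gripper_force: 60.0
```

Emit:
apply_moves(plan=[{"gripper": 15,"offset": [0,0,-30],"roll": 0},{"gripper": 15,"offset": [0,0,-75],"roll": 0},{"gripper": 15,"offset": [0,0,-120],"roll": 0},{"gripper": 15,"offset": [0,0,-165],"roll": 0},{"gripper": 15,"offset": [0,0,-210],"roll": 0},{"gripper": 15,"offset": [0,0,-210],"roll": 0},{"gripper": 15,"offset": [0,0,-210],"roll": 0}])

```text
time: 4.2
tcp_pos: [0.4731, 0.3318, 0.3006]
tcp_rot: [-0.327, 3.121, 0.002]
ft_force: [-0.1, -0.8, -1.7]
width: 0.0228
gripper_force: 59.2
```

```bash
python3 - <<'E'
from h import *
plan([.567,.07,.30],-.19+np.pi/2)
E
```

```text
tcp [0.4731 0.3318 0.3006] yaw_y 1.7798 z [ 0.0033  0.0018 -1.    ] offset [ -37.6 -275.6    0.5] roll 0.3991 j6 0.26
```

Emit:
apply_moves(plan=[{"gripper": 15,"offset": [-6,-46,0],"roll": 0.1},{"gripper": 15,"offset": [-12,-92,0],"roll": 0.2},{"gripper": 15,"offset": [-18,-138,0],"roll": 0.3},{"gripper": 15,"offset": [-24,-184,0],"roll": 0.4},{"gripper": 15,"offset": [-31,-230,0],"roll": 0.4},{"gripper": 15,"offset": [-38,-276,0],"roll": 0.4},{"gripper": 15,"offset": [-38,-276,0],"roll": 0.4},{"gripper": 15,"offset": [-38,-276,0],"roll": 0.4},{"gripper": 15,"offset": [-38,-276,0],"roll": 0.4}])

```text
time: 5.1
tcp_pos: [0.5661, 0.07, 0.2975]
tcp_rot: [-0.298, -3.125, -0.0]
ft_force: [-0.2, 0.1, -1.1]
width: 0.0229
gripper_force: 59.5
```

```bash
python3 - <<'E'
from h import *
snap("wrist","w2")
for t,z in (("lower_long",.051),("cassette_mid",.045),("tube_mid",.05),("lower_short",.051)):
    for r in landmark_of(t,"wrist")[:2]: print(t,r["p"],r["point"],ray("wrist",r["point"],z))
blob("lower_long","wrist",.051)
blob("cover_long","wrist",.051)
plan([.567,.07,.30],-.19+np.pi/2)
E
```

```text
lower_long 0.91 [181.1, 247.4] [ 0.57178334 -0.04494163  0.051     ]
cassette_mid 0.8 [94.4, 40.0] [ 0.40513129 -0.06477795  0.045     ]
cassette_mid 0.59 [188.8, 244.7] [ 0.57245932 -0.04025418  0.045     ]
tube_mid 0.7 [198.2, 237.0] [ 0.5664737  -0.02874253  0.05      ]
lower_short 0.44 [182.1, 249.0] [ 0.57411819 -0.04488492  0.051     ]
lower_long 0.95 [194. 234.] rect [572.5 -39.6] [ 57.2 127.4] 81.3
cover_long 0.85 [318. 259.] rect [643.7  56.1] [108.6 266.9] 79.1
cover_long 0.51 [625. 246.] rect [642.2 323.2] [62.9 26. ] 2.6
tcp [0.5668 0.0703 0.299 ] yaw_y 1.3814 z [ 2.e-04  1.e-04 -1.e+00] offset [-0.2 -0.2 -1. ] roll 0.0006 j6 0.17
```

View pics/w2.png

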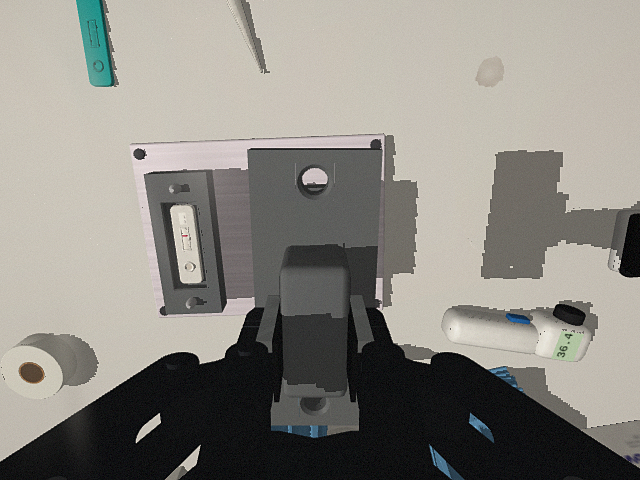

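```bash
python3 - <<'E'
import cv2
im=cv2.imread("pics/w2.png")
a=cv2.resize(im[160:325,130:240],None,fx=3.6,fy=3.6,interpolation=cv2.INTER_CUBIC)
b=cv2.resize(im[140:420,240:390],None,fx=2.1,fy=2.1,interpolation=cv2.INTER_CUBIC)
h=max(a.shape[0],b.shape[0]); pad=lambda x:cv2.copyMakeBorder(x,0,h-x.shape[0],0,0,cv2.BORDER_CONSTANT)
o=cv2.hconcat([pad(a),pad(b)]); o=cv2.convertScaleAbs(o,alpha=1.5,beta=20); print(o.shape); cv2.imwrite("pics/c2.png",o[:600])
E
```

```text
(594, 711, 3)
```

View pics/c2.png

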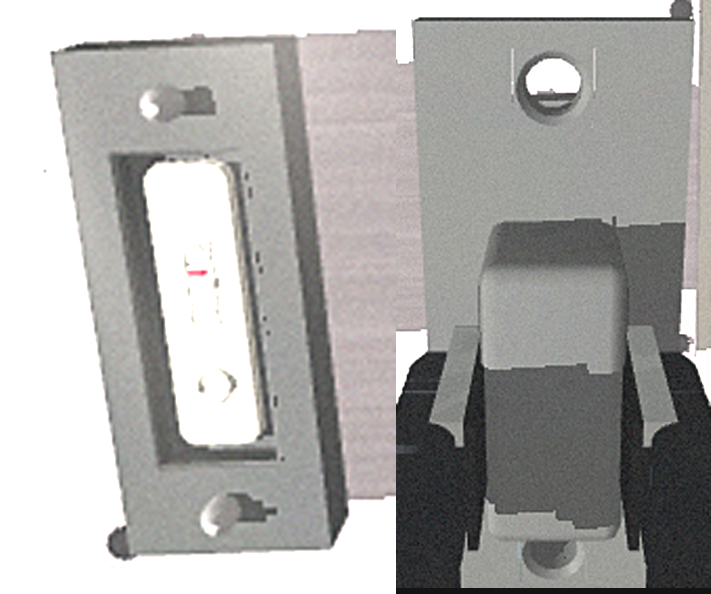

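```bash
python3 - <<'E'
from h import *
px=lambda a:np.array(a)/3.6+[130,160]
c=[ray("wrist",px(p),.051)[:2] for p in((53,50),(273,42),(333,548),(130,552))]
print("sides",[round(1000*np.linalg.norm(c[i]-c[(i+1)%4])) for i in range(4)])
cen=np.mean(c,0); e=(c[0]+c[1]-c[2]-c[3])/2; print("centre",cen,"yaw",np.arctan2(e[1],e[0]))
d=[ray("wrist",px(p),.062)[:2] for p in((149,103),(212,521))]
b=[ray("wrist",px(p),.051)[:2] for p in((177,103),(230,505))]
for q in(d,b): print("dowels",q,np.linalg.norm(q[0]-q[1]),"mid",np.mean(q,0),"yaw",np.arctan2(*(q[0]-q[1])[::-1]))
K,T=campose("wrist"); M=np.array(cal("wrist")["mount"])
for z in(.073,.075,.077,.079):
  for p in((312.6,181.4),(314.8,404)):
    r=M[:3,:3]@np.linalg.inv(K)@[*p,1]; print(z,(M[:3,3]+r*(z-M[2,3])/r[2]).round(4))
print(get_obs()["tcp_pos"])
E
```

```text
sides [49, 125, 51, 124]
centre [ 0.57278629 -0.0420806 ] yaw 2.9855814336232536
dowels [array([ 0.52203399, -0.03491352]), array([ 0.62118948, -0.04947502])] 0.10021900118226014 mid [ 0.57161174 -0.04219427] yaw 2.9957796693320744
dowels [array([ 0.52419878, -0.03298777]), array([ 0.62236963, -0.04871462])] 0.09942258110010206 mid [ 0.57328421 -0.0408512 ] yaw 2.9827435637397635
0.073 [0.0531 0.     0.073 ]
0.073 [-0.0438  0.0008  0.073 ]
0.075 [0.0528 0.     0.075 ]
0.075 [-0.0454  0.0008  0.075 ]
0.077 [0.0525 0.     0.077 ]
0.077 [-0.047   0.0008  0.077 ]
0.079 [ 0.0522 -0.      0.079 ]
0.079 [-0.0487  0.0008  0.079 ]
[0.5668399  0.07028265 0.29902829]
```

The crop shows the cassette in the long half: dowel tips at about (171,189) and (189,305), and the face measures 124x50 as it should. I'm moving above it.

```bash
python3 - <<'E'
from h import *
plan([.5751,-.0422,.175],1.417)
E
```

```text
tcp [0.5668 0.0703 0.299 ] yaw_y 1.3814 z [ 2.e-04  1.e-04 -1.e+00] offset [ -29.3 -108.9  124. ] roll -0.0356 j6 0.17
```

Emit:
apply_moves(plan=[{"gripper": 15,"offset": [-10,-36,20],"roll": -0.018},{"gripper": 15,"offset": [-20,-72,40],"roll": -0.036},{"gripper": 15,"offset": [-29,-109,60],"roll": -0.036},{"gripper": 15,"offset": [-29,-109,100],"roll": -0.036},{"gripper": 15,"offset": [-29,-109,124],"roll": -0.036},{"gripper": 15,"offset": [-29,-109,124],"roll": -0.036},{"gripper": 15,"offset": [-29,-109,124],"roll": -0.036},{"gripper": 15,"offset": [-29,-109,124],"roll": -0.036}])

```text
time: 6.25
tcp_pos: [0.576, -0.0428, 0.1769]
tcp_rot: [0.241, 3.129, -0.001]
ft_force: [-0.6, -0.3, -1.2]
width: 0.0229
gripper_force: 59.5
```

```bash
python3 - <<'E'
from h import *
im=snap("wrist","w3")
plan([.5751,-.0422,.175],1.417)
s=snap("side","s3")
a=cv2.resize(im[120:240,230:400],None,fx=4,fy=4,interpolation=cv2.INTER_CUBIC)[:,:,::-1]
b=im[380:440,270:360,::-1]; b=cv2.resize(b,None,fx=1.3,fy=8,interpolation=cv2.INTER_CUBIC)
cv2.imwrite("pics/c3.png",cv2.convertScaleAbs(cv2.hconcat([a,b]),alpha=1.6,beta=30))
c=proj("side",[.573,-.042,.06]); print(c)
x,y=map(int,c); cv2.imwrite("pics/cs3.png",cv2.resize(s[y-70:y+50,x-80:x+80,::-1],None,fx=4.5,fy=4.5,interpolation=cv2.INTER_CUBIC))
E
```

```text
tcp [ 0.5761 -0.0429  0.177 ] yaw_y 1.4168 z [ 3.6e-03 -7.0e-04 -1.0e+00] offset [1.1 0.5 2. ] roll -0.0002 j6 -0.06
[312.63035019 220.90158376]
```

View pics/c3.png

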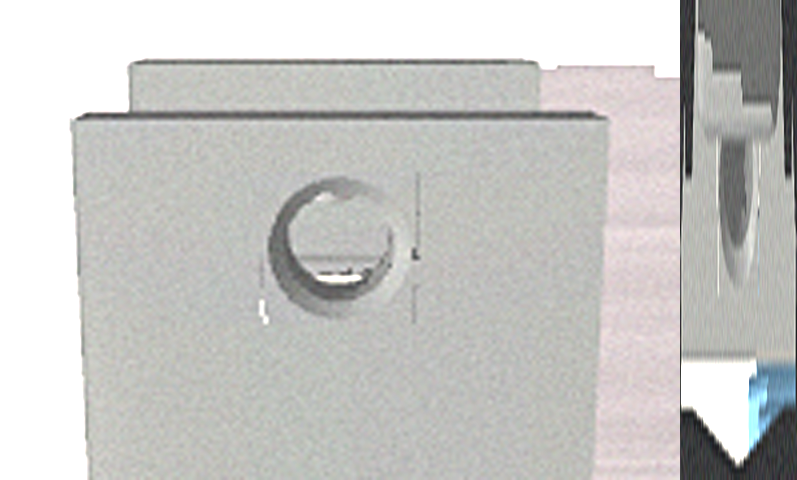

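View pics/cs3.png

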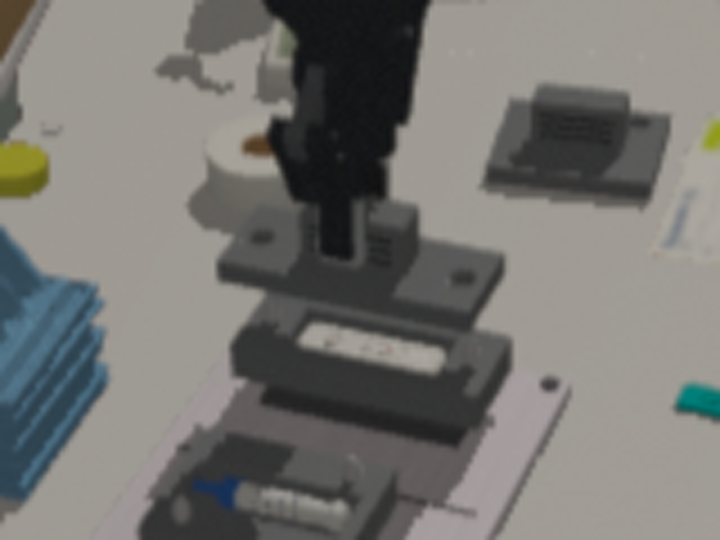

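```bash
python3 - <<'E'
from h import *
K=np.array(cal("wrist")["K"]); M=np.array(cal("wrist")["mount"])
def tx(p,z):
    r=M[:3,:3]@np.linalg.inv(K)@[*p,1]; return ((M[:3,3]+r*(z-M[2,3])/r[2])*1000).round(1)
def pt(P): q=np.linalg.inv(M)@np.append(P,1); q=K@q[:3]; return (q[:2]/q[2]).round(1)
for z in(.122,.125): print("lower edge L,R",tx((262.5,135.5),z),tx((365,135.5),z))
for z in(.075,.077): print("cover edge L,R",tx((248.3,149.7),z),tx((382,149.7),z),"hole",tx((315,181.7),z), "rear",tx((270+57/1.3,380+205/8),z))
for x in(50,52,54): print("tip expected",x,pt([x/1000,0,.113]),"base",pt([x/1000,0,.124]))
im=cv2.imread("pics/w3.png"); g=cv2.cvtColor(im,cv2.COLOR_BGR2GRAY)[160:200,296:334:2]
for i,r in enumerate(g[::2]): print(160+2*i,r.tolist())
E
```

```text
lower edge L,R [ 67.8 -23.9 122. ] [ 67.7  24.5 122. ]
lower edge L,R [ 67.7 -24.3 125. ] [ 67.7  24.9 125. ]
cover edge L,R [ 64.2 -23.2  75. ] [64.2 25.1 75. ] hole [52.7  0.9 75. ] rear [-46.3   0.4  75. ]
cover edge L,R [ 64.1 -23.5  77. ] [64.  25.4 77. ] hole [52.4  0.9 77. ] rear [-47.9   0.4  77. ]
tip expected 50 [313.1 175.7] base [313.1 172.9]
tip expected 52 [313.  171.4] base [313.1 168.8]
tip expected 54 [313. 167.] base [313.1 164.6]
160 [102, 94, 102, 98, 102, 103, 104, 108, 98, 106, 107, 98, 97, 106, 101, 99, 101, 99, 107]
162 [106, 102, 105, 103, 104, 104, 111, 98, 101, 102, 101, 103, 102, 100, 98, 104, 105, 100, 103]
164 [103, 102, 101, 105, 104, 103, 103, 97, 90, 84, 85, 99, 103, 100, 104, 104, 102, 99, 100]
166 [97, 103, 104, 102, 103, 84, 59, 65, 70, 76, 78, 83, 85, 92, 99, 104, 103, 98, 97]
168 [99, 95, 104, 110, 56, 61, 60, 106, 104, 80, 82, 81, 88, 95, 93, 99, 104, 100, 101]
170 [97, 102, 105, 57, 60, 53, 104, 107, 100, 93, 98, 104, 96, 102, 91, 103, 96, 103, 101]
172 [98, 102, 61, 54, 70, 104, 98, 96, 102, 102, 98, 99, 98, 101, 103, 103, 102, 96, 102]
174 [1
[... 465 characters left out ...]
, 53, 58, 36, 85, 81, 77, 79, 74, 79, 84, 83, 81, 83, 88, 86, 108, 114, 108]
186 [111, 48, 53, 43, 47, 112, 102, 102, 108, 103, 101, 101, 98, 110, 70, 83, 120, 115, 107]
188 [105, 76, 54, 64, 41, 47, 108, 58, 55, 92, 49, 104, 61, 45, 81, 83, 115, 111, 103]
190 [101, 106, 59, 59, 59, 46, 42, 72, 120, 122, 126, 89, 41, 79, 72, 113, 113, 107, 98]
192 [101, 101, 78, 59, 61, 65, 40, 47, 40, 43, 42, 42, 72, 74, 108, 108, 111, 96, 100]
194 [98, 99, 102, 55, 71, 65, 78, 52, 43, 47, 53, 55, 103, 101, 105, 110, 96, 101, 102]
196 [93, 104, 100, 101, 87, 67, 74, 82, 79, 86, 91, 100, 105, 101, 105, 98, 104, 102, 104]
198 [98, 99, 95, 104, 100, 102, 81, 72, 82, 77, 94, 92, 97, 100, 101, 98, 104, 100, 102]
```

Close up, the lower half sits about 3.3 mm further along tool +x than the cover and 0.6 mm towards -y. The dowel is just hidden by the front rim of the hole, which agrees with that. I'm correcting and moving down to just above the tips.

Emit:
apply_moves(plan=[{"gripper": 15,"offset": [3.3,-0.6,5],"roll": 0},{"gripper": 15,"offset": [3.3,-0.6,12],"roll": 0},{"gripper": 15,"offset": [3.3,-0.6,18],"roll": 0},{"gripper": 15,"offset": [3.3,-0.6,18],"roll": 0},{"gripper": 15,"offset": [3.3,-0.6,18],"roll": 0}])

```text
time: 6.85
tcp_pos: [0.5713, -0.0431, 0.1564]
tcp_rot: [-0.243, -3.131, -0.0]
ft_force: [-0.6, 0.2, -0.8]
width: 0.0227
gripper_force: 59.5
```

```bash
python3 - <<'E'
from h import *
im=snap("wrist","w4"); print(get_obs()["tcp_pos"],get_obs()["ft_force"])
a=cv2.resize(im[120:220,240:390],None,fx=4,fy=4,interpolation=cv2.INTER_CUBIC)[:,:,::-1]
b=cv2.resize(im[385:435,290:340,::-1],None,fx=4,fy=8,interpolation=cv2.INTER_CUBIC)
cv2.imwrite("pics/c4.png",cv2.convertScaleAbs(cv2.hconcat([a,b]),alpha=1.6,beta=30))
E
```

```text
[ 0.57149734 -0.04314257  0.15673272] [-0.11950175 -0.52897882 -1.68769111]
```

View pics/c4.png

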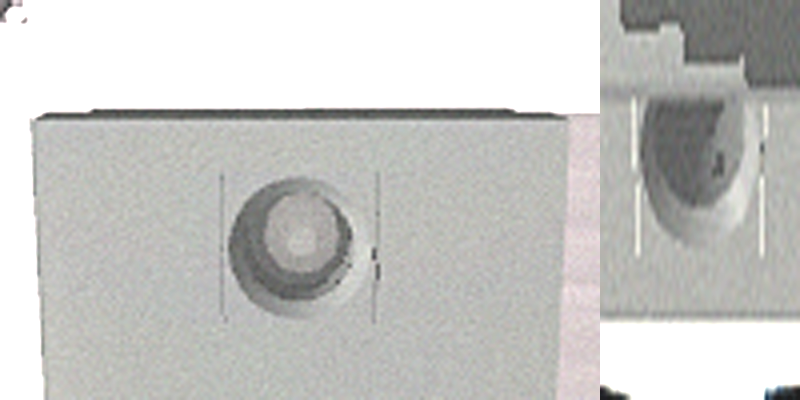

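The dowel now shows inside the front hole at about (315,178), against a hole centre of (315,182). It is well centred in y and needs about -1.2 mm in x, so I'm correcting that and lowering.

Emit:
apply_moves(plan=[{"gripper": 15,"offset": [-1.2,0,2],"roll": 0},{"gripper": 15,"offset": [-1.2,0,6],"roll": 0},{"gripper": 15,"offset": [-1.2,0,10],"roll": 0},{"gripper": 15,"offset": [-1.2,0,13],"roll": 0},{"gripper": 15,"offset": [-1.2,0,13],"roll": 0},{"gripper": 15,"offset": [-1.2,0,13],"roll": 0}])

```text
time: 7.5
tcp_pos: [0.5726, -0.0433, 0.1437]
tcp_rot: [-0.243, -3.132, -0.0]
ft_force: [0.0, -0.2, -0.8]
width: 0.0228
gripper_force: 59.6
```

Emit:
apply_moves(plan=[{"gripper": 15,"offset": [0,0,2],"roll": 0},{"gripper": 15,"offset": [0,0,4],"roll": 0},{"gripper": 15,"offset": [0,0,4],"roll": 0},{"gripper": 15,"offset": [0,0,4],"roll": 0}])

```text
time: 7.9
tcp_pos: [0.5729, -0.0434, 0.1405]
tcp_rot: [0.243, 3.131, -0.0]
ft_force: [-0.5, 1.2, 3.1]
width: 0.0228
gripper_force: 60.2
```

Emit:
apply_moves(plan=[{"gripper": 15,"offset": [0,0,2],"roll": 0},{"gripper": 15,"offset": [0,0,4],"roll": 0},{"gripper": 15,"offset": [0,0,4],"roll": 0},{"gripper": 15,"offset": [0,0,4],"roll": 0},{"gripper": 15,"offset": [0,0,4],"roll": 0}])

```text
time: 8.4
tcp_pos: [0.573, -0.0434, 0.137]
tcp_rot: [0.243, 3.131, -0.0]
ft_force: [-3.0, -0.2, 9.0]
width: 0.0228
gripper_force: 60.9
```

```bash
python3 - <<'E'
from h import *
im=snap("wrist","w5")
for i in range(4):
    read_camera("wrist"); o=get_obs(); print(o["tcp_pos"].round(4),o["ft_force"].round(1),o["moment"].round(2),o["gripper_force"])
s=snap("side","s5")
a=cv2.resize(im[120:240,230:400],None,fx=2.4,fy=4,interpolation=cv2.INTER_CUBIC)
b=cv2.resize(s[170:290,270:360],None,fx=4,fy=4,interpolation=cv2.INTER_CUBIC)
cv2.imwrite("pics/c5.png",cv2.convertScaleAbs(cv2.hconcat([a,b])[:,:,::-1],alpha=1.5,beta=25))
E
```

```text
[ 0.573  -0.0434  0.137 ] [-2.1 -0.6  8.8] [ 0.08  0.49 -0.02] 60.91312766075134
[ 0.573  -0.0434  0.137 ] [-3.3  0.3  8.3] [ 0.15  0.51 -0.04] 60.91315984725952
[ 0.573  -0.0433  0.137 ] [-2.6  1.   9. ] [ 0.13  0.49 -0.  ] 60.91315269470215
[ 0.573  -0.0434  0.137 ] [-3.3 -0.2  9.1] [ 0.12  0.46 -0.  ] 60.912437438964844
```

View pics/c5.png

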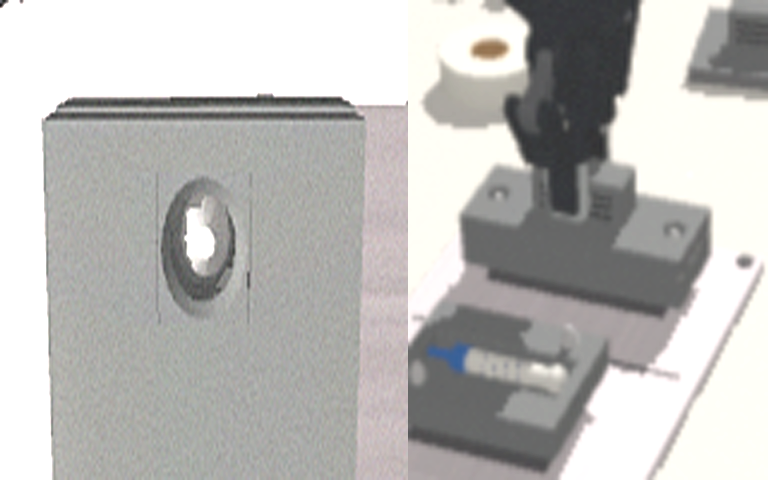

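The side view shows the cover closed flush on the long half, with a dowel in each hole. The push is about 10 N, which is near mid-travel, and the tube half is untouched.

```bash
python3 -c "
from bench import *
print(hand_in())"
```

```text
the job is handed in; nothing more can be done
None
```

I fitted the long narrow cover on the half with the cassette and handed the job in while still gripping it and pressing with about 10 N (roughly 4.5–5 mm of nest travel); the hand-in returned no verdict.

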